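# Take the hollow punch off its latched hook and stand it in the punching guide

### The arm

A 6-joint arm with a two-finger parallel gripper is mounted at the origin on the work surface. World frame = base frame: x ahead of the robot, y to its left, z up, the work surface at z = 0. Lengths are in m, angles in rad, forces in N, time in s.
With the tool pointing down it reaches from about 0.35 to 1 m from the base axis. Payload 7.1 kg.
Tool frame: the origin (TCP) lies between the finger pads; the fingertips stand 22 mm ahead of it and the grasp point (between the pads) lies 3 mm ahead of it; x points along the fingers, y is the direction in which the jaws open and shut, and the axes are right-handed (so a half turn about x gives the same grasp; the last joint's range is limited). The gripper opens to 85 mm and grips with 20 to 120 N. Pads are 22 mm wide; open, the fingers measure 114 mm over their backs; the gripper's body (76 mm by 85 mm) begins 54 mm behind the grasp point. The pads swing forward as they close: fully open they stand 13 mm farther back than shut.
Start: joints at [-1.228, 0.423, 1.63, -0, 1.089, -0.019], TCP at [0.221, -0.585, 0.253] pointing down, gripper open.
Joint ranges: [-3, 3], [-0.9, 2.11], [0.09, 2.58], [-1.31, 4.45], [0.11, 2.69], [-2.54, 2.54]. Speed limits (rad/s): [2.39, 2.39, 3.01, 3.14, 3.14, 3.14].

### API

Orientations are given as a rotation vector (axis times angle).
In Python, from rig import manip gives the robot as it stands. The module is installed in compiled form; this text tells all that it offers. Calls block until the motion is done:
- manip.move_to(position, orientation): joint-space move of the TCP to a pose.
- manip.servo_line(position, orientation=None, rate=0.15): straight line of the TCP; orientation=None keeps the orientation; rate is the mean speed in m/s.
- manip.set_joints(angles): joint-space move.
- manip.command_gripper(opening, f_grip=None): finger opening in m; f_grip is the grip in N (None keeps the last); returns when the fingers have stopped.
- manip.hold(seconds).
- manip.solve_ik(position, orientation): joint angles nearest the present ones, or None.
- manip.camera(name): name is "side" or "top"; returns a dict with "image" (384x512x3 uint8, red, green, blue), "fx", "fy", "cx", "cy" (pixels), "cam_to_world" (4x4, takes a point from camera to world coordinates). Camera axes: x right, y down, z forward; pixel columns grow to the right and rows downward; lengths in m; the calibration is good to about 2 mm. A picture is of the moment at which its call begins. There is no depth.
A pose or a line that the arm cannot do raises manip.IKError and nothing moves.
- manip.sign_off(): hands the job in, once; it reports no verdict.
Readings, each from a call of its own:
- manip.get_time(): time.
- manip.get_joint_positions(): joint angles.
- manip.get_joint_vel(): joint speeds.
- manip.get_tau(): joint torques, N m.
- manip.get_position(): TCP position.
- manip.get_ee_rot(): TCP orientation.
- manip.get_contact_force(): force on the tool from outside, world axes, zero at the start.
- manip.get_torque(): the same for the moment, N m.
- manip.get_width(): finger opening in m.
Only numpy, scipy, OpenCV 4.12 (cv2) and the standard library are available. Lean on these libraries where they do the work, as an engineer would, in place of code of your own. Each camera call takes 0.05 s, during which the arm holds its last target.

### The job

Swing the keeper bar of the punch stand wide open, then lift the hollow punch up over the lips of its forked hook and off towards you. Stand it cutting end down in the round hole of the guide block, lowering it gently until you feel it rest on the pad inside (do not drop it or ram it), and let go. Leave the mallet, the beaker and the jar where they are.

Things in the scene. Friction and masses are not known exactly. Their poses are not given: they have to be found in the camera images.
- stand: Punch stand: grey foot plate and a steel post carrying a forked hook. Origin on the table below the hook. Its axes: x from the fork's open mouth to the post (post axis 67 mm behind the hook), y across the prongs, z up. The fork leans: its outward direction is (-0.955, 0, -0.296), its upward normal (-0.296, 0, 0.955) in these axes.
- hook (a point): Centre of the forked hook, on the fork's upper face, 170 mm above the table; axes as stand. Two flat steel prongs, each 14 mm wide and 8 mm thick, 24 mm gap between them, open at the front. They end 28 mm out from here in upturned lips 7 mm high.
- punch_handle (a point): Centre of the punch's black round handle (22 mm diameter, 64 mm long), 123 mm above the cutting end; z axis along the punch towards the handle. The punch hangs with its collar on the prongs and its neck between them, leaning 0.30 rad with the fork. Lift it along its axis over the lips (at most 35 mm: the cutting end cannot pass between the prongs), then outwards 60 mm, then up along its axis (or 90 mm out, then straight up).
- punch: Hollow punch, 155 mm long, about 0.35 kg. From the bottom: steel cutting end 30 mm diameter and 40 mm long, tapered to 22 mm over its last 6 mm; neck 18 mm diameter up to 85 mm; collar 46 mm diameter, 6 mm thick; then the handle. Origin at the centre of the cutting end's face, z axis towards the handle.
- punch_foot (a point): Centre of the punch's cutting end face, 123 mm below punch_handle on the punch's axis; z axis as there.
- keeper_pin (a point): Grip point on the keeper's upright aluminium pin (10 mm diameter, parallel to the hanging punch; its top is 12 mm above this point, the bar 20 mm below). The keeper is a flat aluminium bar across the fork's mouth, just above the collar, that stops the punch from being lifted off; the pin stands at its free end.
- keeper_hinge (a point): Point on the keeper's hinge axis, level with keeper_pin along that axis and 102 mm from it. The axis is the leaning fork's normal.
- keeper (a joint): Angle of the keeper, rad: 0 closed across the mouth; it opens clockwise seen from above (the pin goes outward, away from the post, then round to the hinge's side) to a stop at 2.3. Light friction (about 1 N at the pin); it stays where it is left. At 1.57 the bar points straight outwards.
- guide_mouth (a point): Centre of the mouth of the upright round hole (34 mm diameter, 3 mm chamfer) in the guide block, a plain aluminium block 70 x 70 mm, 85 mm high; the mouth is 97 mm above the table. Inside lies a firm pad at a depth that is not reported and differs each time, 26 to 75 mm below the mouth: feel for it.
- station: Punching station: grey board 160 x 160 x 12 mm with the guide block and the pad in it, fixed. Origin under the board's centre, straight below guide_mouth.
- mallet_head (a point): Centre of the head of a mallet lying on the table (grey head with white faces, 92 mm long, 44 mm diameter; wooden handle 180 mm). Leave alone.
- beaker: Clear beaker, 72 mm wide, 95 mm high, origin under its centre. Leave alone.
- jar: White jar with a blue cap, 66 mm wide, 100 mm high, origin under its centre. Leave alone.
Not all that is in view belongs to the job. What is meant by the punch is not pink, and is the larger of those in its own colour.

How it is judged:
By the outcome, as a careful person would: the job done as asked, in the order asked, and still so for the second after the job is handed in, with the robot touching nothing.
It also fails if it takes over 72 s, if anything falls off the work surface, if the arm or the gripper's body presses on something with over 40 N, if the wrist force passes 120 N, or if a joint passes its speed limit or range.

## Working session

There is one attempt and no reset: what is moved stays moved. The work goes in short steps, each a Python script; the robot and the scene stay as the last script left them, time stands still between calls to the robot, and variables do not carry over. Pictures are saved under pics/ and viewed, and the job is handed in when it is done.

```bash
mkdir -p pics; ls; python3 - <<'E'
from rig import manip
import cv2,numpy as np
for n in ("side","top"):
    c=manip.camera(n)
    cv2.imwrite(f"pics/{n}0.png",cv2.resize(c["image"][:,:,::-1],(800,600),interpolation=cv2.INTER_CUBIC))
    print(n,c["fx"],c["fy"],c["cx"],c["cy"]);print(np.round(c["cam_to_world"],4))
    np.savez(f"{n}0.npz",**c)
print(manip.get_time(),manip.get_position(),manip.get_ee_rot(),manip.get_width())
E
```

```text
pics
side 471.39992095577026 471.39992095577026 245.56831011871697 190.28858839711285
[[-0.6331 -0.6014  0.4874  0.113 ]
 [-0.7739  0.4786 -0.4147  0.3574]
 [ 0.0162 -0.6397 -0.7684  0.8698]
 [ 0.      0.      0.      1.    ]]
top 377.34890159667316 377.34890159667316 254.67867150745928 185.48291284206607
[[ 0.0239 -0.9942  0.1045  0.4687]
 [-0.9996 -0.0253 -0.0123 -0.0282]
 [ 0.0149 -0.1041 -0.9945  0.9401]
 [ 0.      0.      0.      1.    ]]
0.1 [ 0.22107696 -0.58406694  0.25260282] [ 2.02455323  0.37177781 -2.02502262] 0.0855059836897443
```

View pics/side0.png

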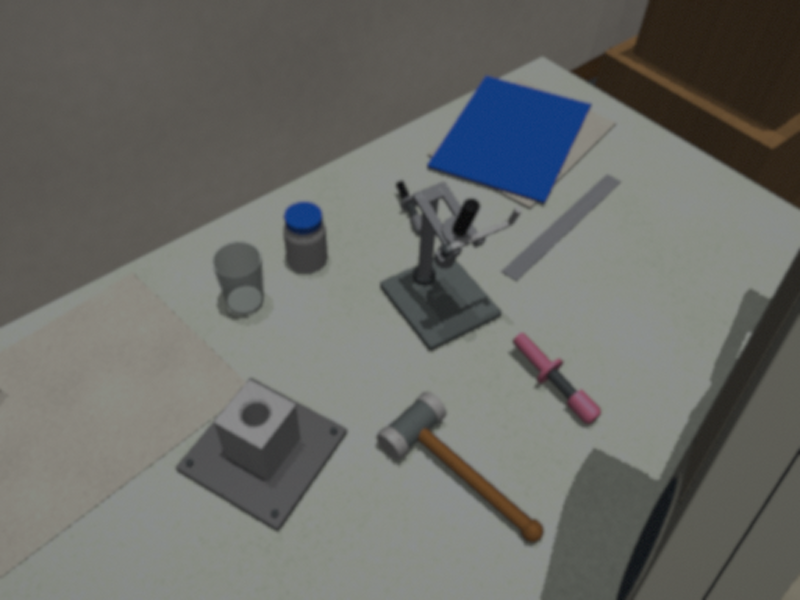

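View pics/top0.png

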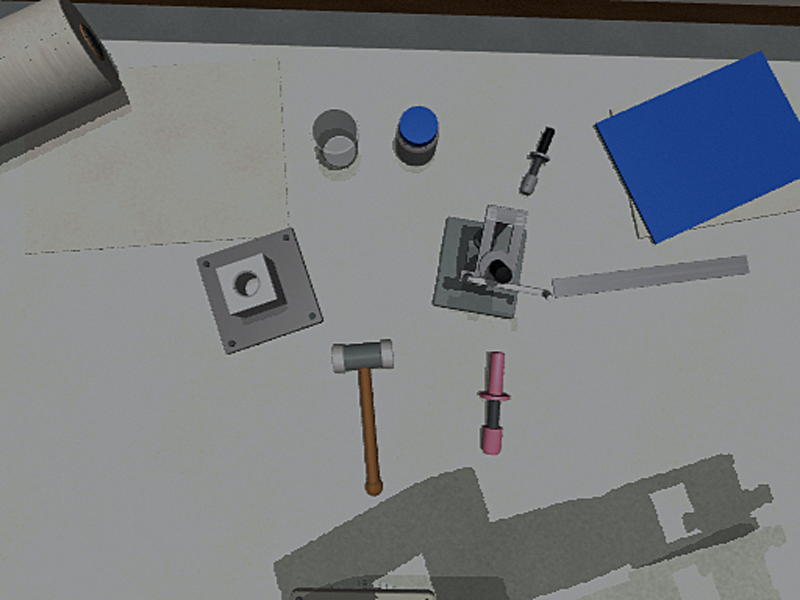

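```bash
python3 - <<'E'
import cv2,numpy as np
t=np.load("top0.npz")["image"][:,:,::-1]; s=np.load("side0.npz")["image"][:,:,::-1]
# top crop: cols 270-370, rows 70-210
a=cv2.resize(t[75:210,270:370],None,fx=4.4,fy=4.4,interpolation=cv2.INTER_CUBIC)
b=cv2.resize(s[105:230,235:345],None,fx=4.75,fy=4.75,interpolation=cv2.INTER_CUBIC)
cv2.imwrite("pics/crop_t.png",np.clip(a*1.6,0,255).astype(np.uint8));cv2.imwrite("pics/crop_s.png",np.clip(b*1.6,0,255).astype(np.uint8))
E
```

```text
(no output)
```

View pics/crop_t.png

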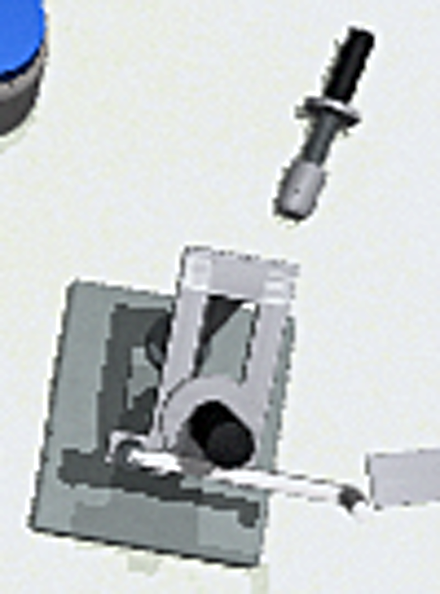

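View pics/crop_s.png

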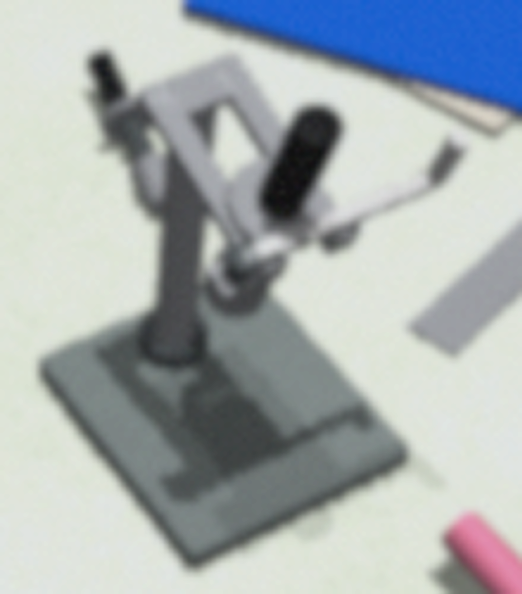

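The hanging black punch is at top (498,270) and side (467,217) in the 800x600 views. The small black one lies at top (537,160), and the pink one at top (493,400). The hanging punch is black, not pink, and larger than the lying black one, and it sits in the hook behind the keeper. The crops confirm it's the one meant. Keeper hinge is at top crop (122,450) and the pin at (352,500).

```bash
cat > h.py <<'E'
import numpy as np, cv2
from scipy.spatial.transform import Rotation as R
from scipy.optimize import least_squares
def load(n,k=0): return dict(np.load(f"{n}{k}.npz"))
def proj(c,P):
    P=np.atleast_2d(P); T=np.linalg.inv(c["cam_to_world"]); p=P@T[:3,:3].T+T[:3,3]
    return np.c_[c["fx"]*p[:,0]/p[:,2]+c["cx"],c["fy"]*p[:,1]/p[:,2]+c["cy"]]
def ray(c,u):
    d=np.array([(u[0]-c["cx"])/c["fx"],(u[1]-c["cy"])/c["fy"],1.0]); M=c["cam_to_world"]
    return M[:3,3],M[:3,:3]@d
def onz(c,u,z):
    o,d=ray(c,u); return o+d*(z-o[2])/d[2]
def tri(c1,u1,c2,u2):
    f=lambda P:np.r_[(proj(c1,P)[0]-u1),(proj(c2,P)[0]-u2)]
    r=least_squares(f,[0.6,0,0.2]); return r.x,r.fun
E
python3 - <<'E'
from h import *
t=load("top");s=load("side")
T=lambda x,y:np.array([270+x/4.4,75+y/4.4])-0.4
S=lambda x,y:np.array([235+x/4.75,105+y/4.75])-0.4
print("handletop",tri(t,T(231,441),s,S(321,122)))
print("handlebot",tri(t,T(207,421),s,S(281,205)))
print("pin top",tri(t,T(352,492),s,S(455,145)))
print("pin base",tri(t,T(355,508),s,S(437,178)))
cs=[T(72,283),T(32,525),T(262,565),T(297,320)]
W=[onz(t,u,0.012) for u in cs]
print(np.round(W,4)); 
a=W[0]-W[1]; b=W[1]-W[2]
print("yaw",np.arctan2(a[1],a[0]),np.arctan2(-b[0],b[1]))
f=[T(183,247),T(298,265)]
W=[onz(t,u,0.19) for u in f]; b=W[0]-W[1]; print(W,"yaw fork",np.arctan2(-b[0],b[1]))
# guide mouth & station
k=0.64
for u in [(247,285)]: print("guide",onz(t,np.array(u)*k-0.2,0.097))
print("guide side",onz(s,np.array((256,413))*k-.2,0.097))
st=[onz(t,np.array(u)*k-.2,0.012) for u in [(197,257),(293,228),(324,322),(227,354)]]
print(np.round(st,4),np.mean(st,0))
E
```

```text
handletop (array([ 0.56404449, -0.16454632,  0.23890899]), array([ 0.78543533,  0.89283625, -1.22985918, -0.1254426 ]))
handlebot (array([ 0.58135334, -0.16567226,  0.1765541 ]), array([ 0.90412625,  1.02578353, -1.37577058, -0.15355328]))
pin top (array([ 0.54534401, -0.2277849 ,  0.20275187]), array([ 1.67011402,  1.91358533, -2.63879254, -0.16527405]))
pin base (array([ 0.54507473, -0.23084624,  0.18068542]), array([-0.43806961, -0.50192943,  0.68489758,  0.04291392]))
[[ 0.6856 -0.1153  0.012 ]
 [ 0.5466 -0.095   0.012 ]
 [ 0.5274 -0.2245  0.012 ]
 [ 0.6676 -0.2441  0.012 ]]
yaw -0.14553836432860198 -0.14768773397514792
[array([ 0.66236075, -0.14974757,  0.19      ]), array([ 0.65533581, -0.20308935,  0.19      ])] yaw fork -0.1309432552799513
guide [0.55914011 0.17834379 0.097     ]
guide side [0.55921514 0.17539158 0.097     ]
[[0.6108 0.2803 0.012 ]
 [0.6616 0.1307 0.012 ]
 [0.5129 0.0757 0.012 ]
 [0.4594 0.2247 0.012 ]] [0.56117269 0.17786173 0.012     ]
```

```bash
cat >> h.py <<'E'
n_=np.array([-0.296,0,0.955]); o_=np.array([-0.955,0,-0.296]); y_=np.array([0,1.,0])
def Rz(a): return R.from_euler('z',a).as_matrix()
class Stand:
    def __init__(s,X,Y,yaw): s.p=np.array([X,Y,0]); s.R=Rz(yaw)
    def w(s,o,y,n): # fork coords (outward, across, normal) from hook
        return s.p+s.R@(np.array([0,0,.17])+o*o_+y*y_+n*n_)
def overlay(c,polys,box,f,name,gain=1.6,off=0.5):
    x0,x1,y0,y1=box
    im=c["image"][y0:y1,x0:x1,::-1]
    im=np.clip(cv2.resize(im,None,fx=f,fy=f,interpolation=cv2.INTER_CUBIC)*gain,0,255).astype(np.uint8).copy()
    for P,col in polys:
        q=(proj(c,P)+off-[x0,y0])*f
        cv2.polylines(im,[np.round(q*8).astype(np.int32)],False,col,1,cv2.LINE_AA,3)
    cv2.imwrite(name,im)
def circ(st,r,n,o=0,y=0):
    a=np.linspace(0,2*np.pi,33); return np.array([st.w(o+r*np.cos(t),y+r*np.sin(t),n) for t in a])
def punch(st,col=(0,0,255)):
    return [(circ(st,.011,.070),col),(circ(st,.011,.006),col),(circ(st,.023,.006),col),(circ(st,.023,0),(0,160,0)),
     (np.array([st.w(-.06,.026,0),st.w(.028,.026,0)]),(255,0,0)),(np.array([st.w(-.06,-.026,0),st.w(.028,-.026,0)]),(255,0,0)),
     (np.array([st.w(.028,.026,0),st.w(.028,.026,.007)]),(255,0,0)),(np.array([st.w(.028,-.026,0),st.w(.028,-.026,.007)]),(255,0,0))]
E
cat > ov.py <<'E'
import sys
from h import *
X,Y,yaw,po,py,tag=*map(float,sys.argv[1:6]),sys.argv[6]
t=load("top");s=load("side"); st=Stand(X,Y,yaw)
P=punch(st)+[(np.array([st.w(po,py,.008),st.w(po,py,.042)]),(255,0,255)),(circ(st,.005,.042,po,py),(255,0,255)),(np.array([st.w(po,py,.009),st.w(po,py+.102,.009)]),(0,200,200))]
overlay(t,P,(285,365,125,200),7.4,"pics/ot%s.png"%tag); overlay(s,P,(245,345,115,185),7.4,"pics/os%s.png"%tag)
E
python3 ov.py 0.5838 -0.1668 -0.146 0.03 -0.06 a
```

```text
(no output)
```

View pics/ota.png

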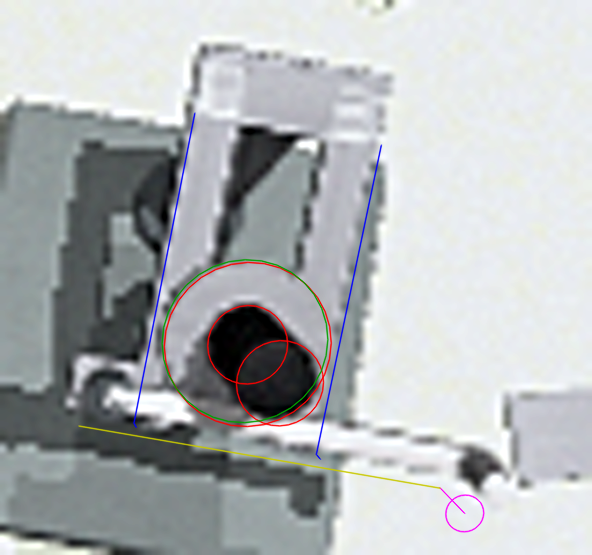

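View pics/osa.png

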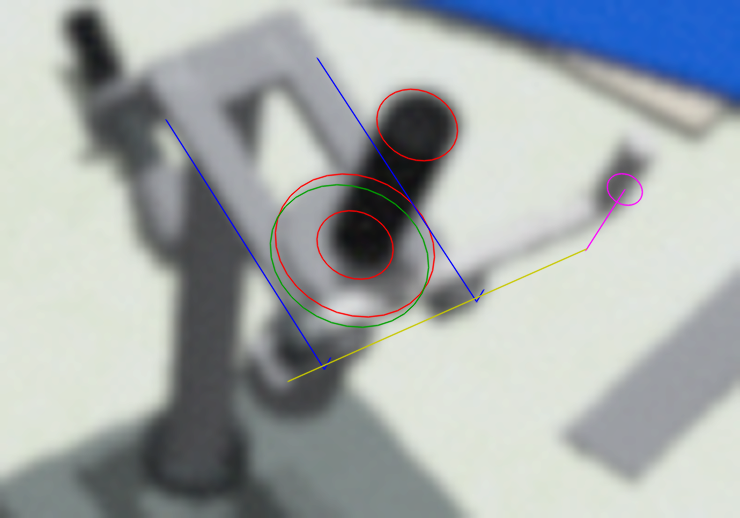

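```bash
python3 - <<'E'
from h import *
t=load("top");s=load("side"); st=Stand(0.5838,-0.1668,-.146)
T=lambda x,y:np.array([285+x/7.4,125+y/7.4])-.5
S=lambda x,y:np.array([245+x/7.4,115+y/7.4])-.5
print(tri(t,T(492,478),s,S(638,148)),tri(t,T(472,462),s,S(603,208)))
def f(p):
    o,y,n=p; a=st.w(o,y,n+.032); b=st.w(o,y,n); 
    return np.r_[proj(t,a)[0]-T(492,478),proj(t,b)[0]-T(472,462),proj(s,a)[0]-S(638,148),proj(s,b)[0]-S(603,208)]
r=least_squares(f,[.03,-.06,.009]);print(r.x,r.fun)
E
```

```text
(array([ 0.54151399, -0.22766805,  0.20718731]), array([ 0.84012274,  0.96304759, -1.32941388, -0.08018959])) (array([ 0.54953429, -0.2298673 ,  0.17658182]), array([ 0.5424353 ,  0.6211294 , -0.84668175, -0.05560929]))
[ 0.02106175 -0.066876    0.01340014] [ 1.04347477  1.29611011  0.34098567  0.26992137 -0.96598961  0.02583208
 -1.22702614 -0.15202981]
```

```bash
sed -i 's/st.w(po,py,.008),st.w(po,py,.042)/st.w(po,py,.013),st.w(po,py,.045)/; s/circ(st,.005,.042/circ(st,.005,.045/; s/,.009)/,.013)/g' ov.py; python3 ov.py 0.5845 -0.1663 -0.146 0.021 -0.067 b; python3 -c "
import cv2,numpy as np
a=cv2.imread('pics/otb.png');b=cv2.imread('pics/osb.png')
b=cv2.resize(b,(444,311));a=cv2.resize(a,(355,333));c=np.zeros((333,800,3),np.uint8);c[:333,:355]=a;c[:311,355:799]=b;cv2.imwrite('pics/ob.png',c)"
```

```text
(no output)
```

View pics/ob.png

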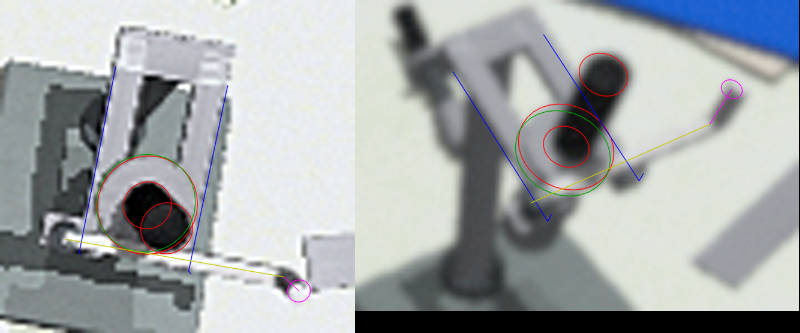

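```bash
cat >> h.py <<'E'
ST=Stand(0.5843,-0.1665,-0.146)
HO,HY=0.021,0.035
def pinpt(th,n,st=ST,dr=0): return st.w(HO+(.102+dr)*np.sin(th),HY-(.102+dr)*np.cos(th),n)
def tool(st,ang,flip=False,upright=False):
    """fingers along -n; jaw dir = outward rotated by ang clockwise-from-above about n"""
    if upright: o,y,n=np.array([-1.,0,0]),y_,np.array([0,0,1.])
    else: o,y,n=o_,y_,n_
    n=n/np.linalg.norm(n); o=o/np.linalg.norm(o)
    j=np.cos(ang)*o+np.sin(ang)*y   # tangent at theta: d/dth = (cos o, sin y)
    if flip: j=-j
    x=-n; M=st.R@np.c_[x,j,np.cross(x,j)]
    return R.from_matrix(M).as_rotvec()
E
python3 - <<'E'
from h import *
from rig import manip
for fl in (False,True):
  for th in np.linspace(0,2.2,5):
    q=manip.solve_ik(pinpt(th,.041),tool(ST,th,fl))
    print(fl,round(th,2),np.round(pinpt(th,.041),3),None if q is None else np.round(q,2))
  q=manip.solve_ik(ST.w(0,0,.041),tool(ST,0,fl)); print("punch",None if q is None else np.round(q,2))
  for a in (0,-.5,.5,-1): 
    q=manip.solve_ik([.559,.177,.2],tool(ST,a,fl,True)); print("guide",a,None if q is None else np.round(q,2))
E
```

```text
False 0.0 [ 0.543 -0.228  0.203] None
False 0.55 [ 0.495 -0.206  0.187] None
False 1.1 [ 0.465 -0.16   0.176] [-0.4   0.26  2.15  0.17  0.44 -2.44]
False 1.65 [ 0.463 -0.105  0.173] [-0.27  0.24  2.19  0.09  0.41 -1.69]
False 2.2 [ 0.488 -0.056  0.179] [-0.14  0.26  2.15 -0.01  0.43 -0.93]
punch None
guide 0 None
guide -0.5 None
guide 0.5 [ 0.29  0.43  1.76 -0.    0.95 -2.21]
guide -1 None
True 0.0 [ 0.543 -0.228  0.203] [-0.46  0.34  1.93  0.17  0.59 -0.44]
True 0.55 [ 0.495 -0.206  0.187] [-0.47  0.3   2.05  0.19  0.51  0.08]
True 1.1 [ 0.465 -0.16   0.176] [-0.4   0.26  2.15  0.17  0.44  0.7 ]
True 1.65 [ 0.463 -0.105  0.173] [-0.27  0.24  2.19  0.09  0.41  1.45]
True 2.2 [ 0.488 -0.056  0.179] [-0.14  0.26  2.15 -0.01  0.43  2.21]
punch [-0.32  0.34  1.92  0.09  0.59 -0.25]
guide 0 [0.29 0.43 1.76 0.   0.95 0.43]
guide -0.5 [ 0.29  0.43  1.76 -0.    0.95 -0.07]
guide 0.5 [0.29 0.43 1.76 0.   0.95 0.93]
guide -1 [ 0.29  0.43  1.76 -0.    0.95 -0.57]
```

```bash
python3 - <<'E'
from h import *
from rig import manip
ori=tool(ST,0,True)
manip.move_to(pinpt(0,.13),ori)
manip.command_gripper(.032,30)
print(manip.get_time(),manip.get_position(),pinpt(0,.13),manip.get_contact_force())
manip.servo_line(pinpt(0,.042),rate=.12)
print(manip.get_time(),manip.get_width(),manip.get_contact_force())
for n in ("side","top"):
    c=manip.camera(n); np.savez(n+"1.npz",**c)
t=load("top",1);s=load("side",1)
overlay(t,[],(285,365,125,200),5,"a.png");overlay(s,[],(265,345,110,185),5,"b.png")
cv2.imwrite("pics/p1.png",np.hstack([cv2.imread("a.png"),cv2.imread("b.png")]))
E
```

```text
2.3667 [ 0.51661157 -0.22433024  0.28788511] [ 0.51664047 -0.2242714   0.287934  ] [0.26277534 0.30601881 0.58292193]
3.25 0.03195733012924782 [-0.91088854 -0.00750535  0.17492607]
```

View pics/p1.png

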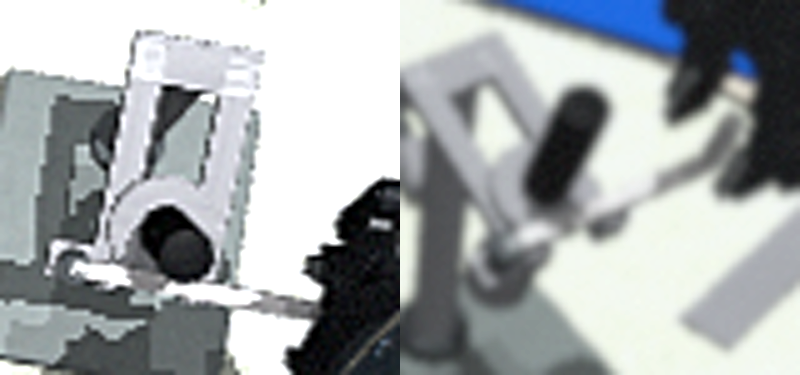

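The pin stands between the two fingers: side crop pin (722,140), fingers at (690,95) and (745,170). Next I narrow the jaws to a loose cage and swing the keeper along its arc.

```bash
python3 - <<'E'
from h import *
from rig import manip
manip.command_gripper(.014,20)
print(manip.get_time(),manip.get_width(),manip.get_contact_force())
for i,th in enumerate(np.linspace(0,2.22,16)[1:]):
    manip.servo_line(pinpt(th,.042),tool(ST,th,True),rate=.1)
    f=manip.get_contact_force(); print(round(manip.get_time(),2),round(th,2),np.round(f,1),round(manip.get_width(),4))
    if np.linalg.norm(f)>15: print("STOP");break
for n in ("side","top"):
    c=manip.camera(n); np.savez(n+"2.npz",**c)
t=load("top",2);s=load("side",2)
overlay(t,[],(255,355,125,215),4,"a.png");overlay(s,[],(245,345,115,205),4,"b.png")
cv2.imwrite("pics/p2.png",np.hstack([cv2.imread("a.png"),cv2.imread("b.png")]))
E
```

```text
3.6667 0.013971534979722141 [-0.20234884 -0.68741732 -0.69670436]
3.97 0.15 [ 0.1  0.7 -0.1] 0.014
4.27 0.3 [ 0.1 -1.   0.1] 0.0143
4.57 0.44 [ 0.2 -0.2 -0.1] 0.0143
4.87 0.59 [0.5 0.  0.1] 0.0139
5.17 0.74 [ 0.7 -0.1  0.2] 0.0141
5.47 0.89 [-0.6  0.1  0. ] 0.0141
5.77 1.04 [ 0.3 -0.5  0.3] 0.014
6.07 1.18 [-0.  -0.4 -0.3] 0.014
6.38 1.33 [-0.3 -0.4  0.9] 0.0139
6.68 1.48 [ 0.6 -0.1 -0.2] 0.014
7.0 1.63 [ 0.3 -0.1  0.4] 0.0142
7.32 1.78 [ 0.2  0.5 -0.8] 0.0142
7.63 1.92 [-0.1 -0.5 -0.6] 0.0139
7.95 2.07 [-0.7 -0.2 -0.6] 0.0142
8.26 2.22 [ 0.2 -0.1 -1.1] 0.0138
```

View pics/p2.png

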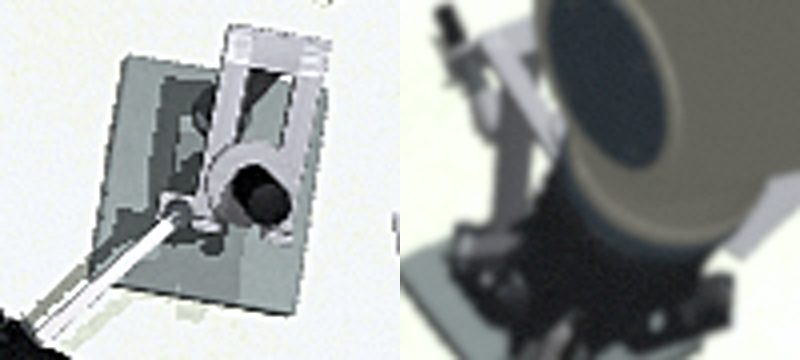

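The top crop shows the keeper bar swung out from the hinge (178,210) to the lower left, well clear of the punch. I'll retract and move above the punch.

```bash
python3 - <<'E'
from h import *
from rig import manip
manip.command_gripper(.03)
manip.servo_line(pinpt(2.22,.15),rate=.2)
manip.command_gripper(.05,50)
manip.move_to(ST.w(0,0,.16),tool(ST,0,True))
print(manip.get_time(),manip.get_width(),manip.get_contact_force())
manip.hold(.15)
for n in ("side","top"):
    c=manip.camera(n); np.savez(n+"3.npz",**c)
t=load("top",3);s=load("side",3)
P=[(np.array([pinpt(2.22,.013),pinpt(2.22,.045)]),(255,0,255))]
overlay(t,P+punch(ST),(255,355,125,215),4,"a.png");overlay(s,P+punch(ST),(245,345,115,205),4,"b.png")
cv2.imwrite("pics/p3.png",np.hstack([cv2.imread("a.png"),cv2.imread("b.png")]))
E
```

```text
11.8 0.0499290561945171 [ 0.17894042 -0.13726202  0.10782815]
```

View pics/p3.png

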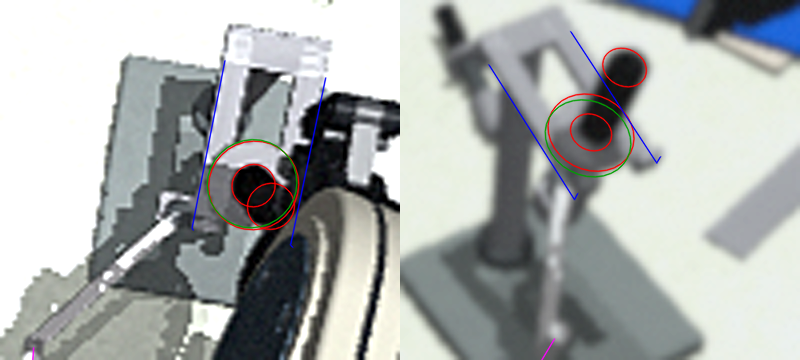

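```bash
python3 - <<'E'
from h import *
from rig import manip
manip.servo_line(ST.w(0,0,.042),rate=.12)
f0=manip.get_contact_force();print(manip.get_time(),f0)
manip.command_gripper(.0,40)
manip.hold(.2)
print(manip.get_time(),manip.get_width(),manip.get_contact_force(),manip.get_torque())
for n in ("side","top"):
    c=manip.camera(n); np.savez(n+"4.npz",**c)
t=load("top",4);s=load("side",4)
overlay(t,[],(255,355,125,215),4,"a.png");overlay(s,[],(245,345,115,205),4,"b.png")
cv2.imwrite("pics/p4.png",np.hstack([cv2.imread("a.png"),cv2.imread("b.png")]))
E
```

```text
13.1833 [-0.46373868 -0.67347419  0.43009997]
13.7417 0.021265315707598962 [-4.57191386  0.51822044  6.66762126] [ 0.0955443   0.53754467 -0.03238391]
```

View pics/p4.png

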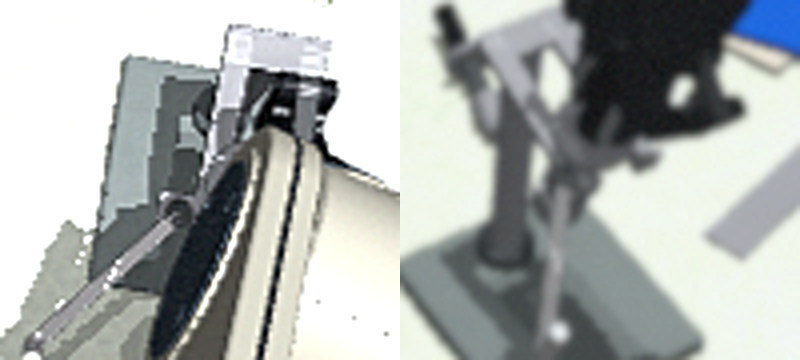

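```bash
python3 - <<'E'
from h import *
from rig import manip
def pr(l): print(l,round(manip.get_time(),2),np.round(manip.get_contact_force(),1),round(manip.get_width(),4))
ok=True
for d in (.004,.012,.020):
    manip.servo_line(ST.w(0,0,.042+d),rate=.06); pr(d)
for o in (.02,.04,.065):
    manip.servo_line(ST.w(o,0,.062),rate=.08); pr(o)
    f=manip.get_contact_force()
    if np.hypot(f[0],f[1])>12: ok=False;print("STOP");break
for n in ("side","top"):
    c=manip.camera(n); np.savez(n+"5.npz",**c)
t=load("top",5);s=load("side",5)
overlay(t,[],(255,355,125,215),4,"a.png");overlay(s,[],(245,345,115,205),4,"b.png")
cv2.imwrite("pics/p5.png",np.hstack([cv2.imread("a.png"),cv2.imread("b.png")]))
E
```

```text
0.004 14.09 [-1.3 -0.3 -4.6] 0.0209
0.012 14.38 [-0.1  0.7 -3.7] 0.0215
0.02 14.66 [ 0.4  0.3 -5.6] 0.021
0.02 15.06 [ 0.2  0.1 -4. ] 0.0209
0.04 15.46 [ 1.6 -0.3 -4.6] 0.0205
0.065 15.92 [ 1.3 -0.4 -3.3] 0.0212
```

View pics/p5.png

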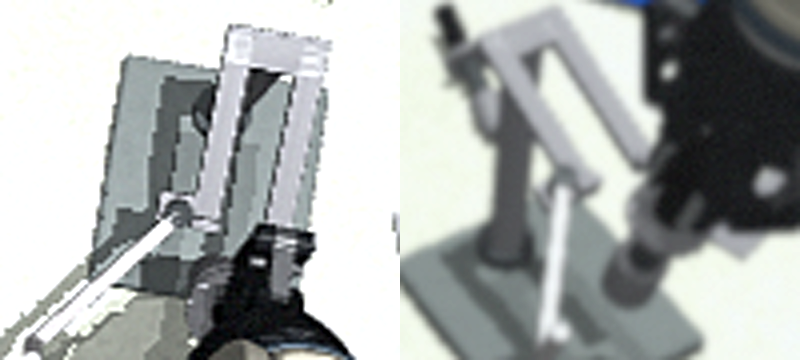

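```bash
python3 - <<'E'
from h import *
from rig import manip
def pr(l): print(l,round(manip.get_time(),2),np.round(manip.get_contact_force(),1),round(manip.get_width(),4))
manip.servo_line(ST.w(.065,0,.21),rate=.15); pr("up")
t=load("top",0);s=load("side",0)
def sq(cx,cy,yaw,z=.097,h=.035): return np.array([[cx+h*(a*np.cos(yaw)-b*np.sin(yaw)),cy+h*(a*np.sin(yaw)+b*np.cos(yaw)),z] for a,b in [(1,1),(1,-1),(-1,-1),(-1,1),(1,1)]])
def ci(cx,cy,r,z=.097): 
    a=np.linspace(0,2*np.pi,33); return np.c_[cx+r*np.cos(a),cy+r*np.sin(a),0*a+z]
C=(.5592,.177); yaw=-.35
P=[(sq(*C,yaw),(255,0,0)),(ci(*C,.020),(0,0,255)),(ci(*C,.017,.094),(0,160,0)),(sq(*C,yaw,.012,.08),(0,160,160))]
overlay(t,P,(120,215,140,230),4.2,"a.png");overlay(s,P,(125,215,235,335),4.2,"b.png")
a=cv2.imread("a.png");b=cv2.imread("b.png");H=max(a.shape[0],b.shape[0]);z=np.zeros((H,a.shape[1]+b.shape[1],3),np.uint8);z[:a.shape[0],:a.shape[1]]=a;z[:b.shape[0],a.shape[1]:]=b
cv2.imwrite("pics/g0.png",z)
E
```

```text
up 17.15 [ 0.6 -0.5 -4.3] 0.0209
```

View pics/g0.png

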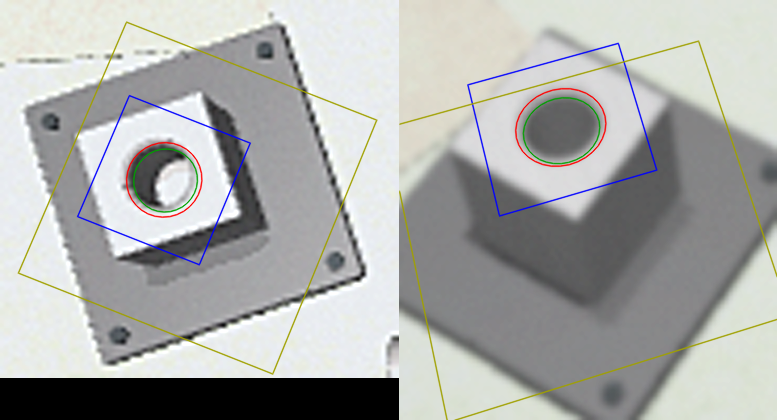

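```bash
cat >> h.py <<'E'
def sq(cx,cy,yaw,z=.097,h=.035): return np.array([[cx+h*(a*np.cos(yaw)-b*np.sin(yaw)),cy+h*(a*np.sin(yaw)+b*np.cos(yaw)),z] for a,b in [(1,1),(1,-1),(-1,-1),(-1,1),(1,1)]])
def ci(cx,cy,r,z=.097): 
    a=np.linspace(0,2*np.pi,33); return np.c_[cx+r*np.cos(a),cy+r*np.sin(a),0*a+z]
E
python3 - <<'E'
from h import *
from rig import manip
def pr(l): print(l,round(manip.get_time(),2),np.round(manip.get_contact_force(),1),round(manip.get_width(),4))
G=np.array([.5592,.177]); up=tool(ST,0,True,True)
manip.move_to([*G,.34],up); pr("above")
manip.servo_line([*G,.097+.127+.012],rate=.15); manip.hold(.2); pr("near")
p=manip.get_position(); print(p,manip.get_torque())
for n in ("side","top"):
    c=manip.camera(n); np.savez(n+"6.npz",**c)
t=load("top",6);s=load("side",6)
C=p[:2]; f=p[2]-.127
P=[(sq(*C,.33),(255,0,0)),(ci(*C,.020),(0,0,255)),(ci(*C,.011,f),(0,160,0)),(ci(*C,.015,f+.006),(0,160,0)),(ci(*C,.015,f+.04),(0,160,0)),(ci(*C,.023,f+.085),(0,160,160)),(ci(*C,.023,f+.091),(0,160,160)),(sq(*C,.33,.012,.08),(0,160,160))]
overlay(t,P,(110,225,130,230),4,"a.png");overlay(s,P,(120,215,200,335),4,"b.png")
a=cv2.imread("a.png");b=cv2.imread("b.png");H=max(a.shape[0],b.shape[0]);z=np.zeros((H,a.shape[1]+b.shape[1],3),np.uint8);z[:a.shape[0],:a.shape[1]]=a;z[:b.shape[0],a.shape[1]:]=b
cv2.imwrite("pics/g1.png",z)
E
```

```text
above 18.43 [-0.3  0.2 -4.1] 0.0212
near 19.48 [ 0.2 -0.1 -3.7] 0.0211
[0.55978979 0.17715631 0.23714082] [-0.01059689 -0.04010015 -0.00992008]
```

View pics/g1.png

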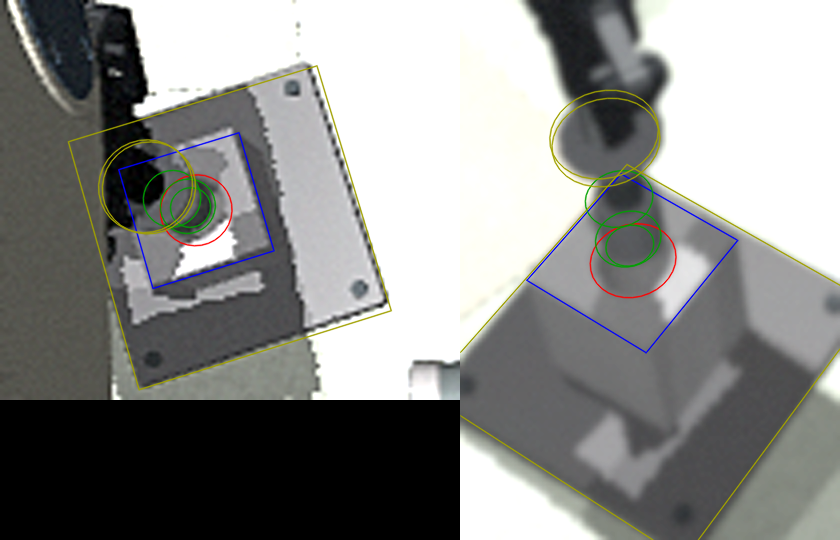

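```bash
python3 - <<'E'
from h import *
t=load("top",6);s=load("side",6)
overlay(t,[],(135,185,155,205),8,"a.png",2.2);overlay(s,[],(140,200,215,295),7,"b.png",2.0)
a=cv2.imread("a.png");b=cv2.imread("b.png");H=max(a.shape[0],b.shape[0]);z=np.zeros((H,a.shape[1]+b.shape[1],3),np.uint8);z[:a.shape[0],:a.shape[1]]=a;z[:b.shape[0],a.shape[1]:]=b
cv2.imwrite("pics/g2.png",z); print(z.shape)
E
```

```text
(560, 820, 3)
```

View pics/g2.png

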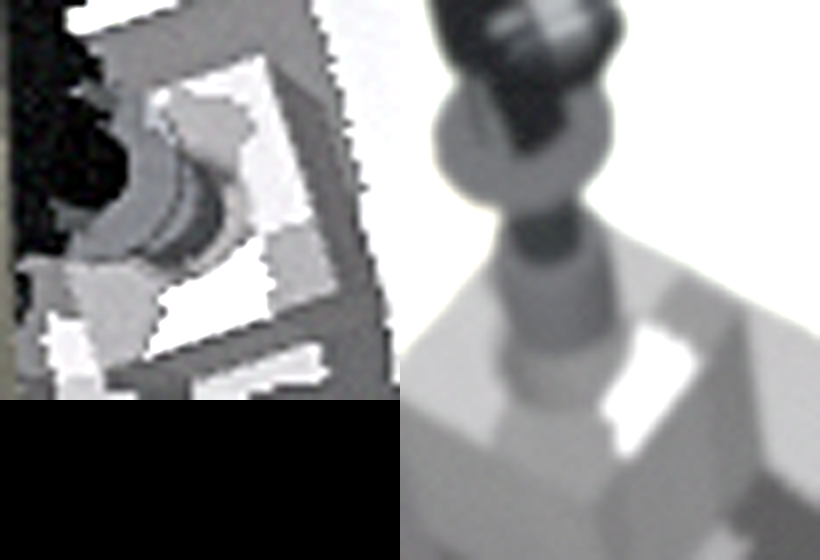

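```bash
cat > desc.py <<'E'
from h import *
from rig import manip
import sys
G=np.array([float(sys.argv[1]),float(sys.argv[2])]); z0=float(sys.argv[3]); z1=float(sys.argv[4]); step=float(sys.argv[5])
p=manip.get_position()
if np.hypot(*(p[:2]-G))>3e-4: manip.servo_line([*G,p[2]],rate=.03)
manip.hold(.2)
def F(k=6):
    a=[]
    for _ in range(k): a.append(manip.get_contact_force()); manip.hold(.01)
    return np.mean(a,0)
b=F(10); print("base",np.round(b,2))
z=z0
while z>z1:
    z-=step; manip.servo_line([*G,z],rate=.02)
    d=F()-b
    q=manip.get_position()
    print(round(manip.get_time(),2),round(z,4),"meas",np.round((q-[*G,0])*1e3,1),np.round(d,1))
    if d[2]>2.5 or np.hypot(d[0],d[1])>4: print("CONTACT");break
E
python3 desc.py .560 .1782 .236 .190 .002
```

```text
base [ 0.07 -0.15 -4.96]
20.45 0.234 meas [-1.000e-01 -0.000e+00  2.339e+02] [0.2 0.1 0.3]
20.75 0.232 meas [ -0.   -0.  231.9] [-0.4  0.3  0.3]
21.05 0.23 meas [-1.000e-01 -0.000e+00  2.299e+02] [-0.   0.5  0.1]
21.35 0.228 meas [ -0.   -0.  227.9] [0.  0.2 0.6]
21.65 0.226 meas [-1.000e-01 -0.000e+00  2.259e+02] [-0.1 -0.1  0.5]
21.95 0.224 meas [ -0.   -0.  223.9] [-0.  -0.   0.4]
22.25 0.222 meas [-1.000e-01  0.000e+00  2.219e+02] [ 0.  -0.1  0.3]
22.55 0.22 meas [-1.000e-01 -0.000e+00  2.199e+02] [-0.2  0.2  0.7]
22.85 0.218 meas [ -0.   -0.  217.9] [-0.3  0.3  0.5]
23.15 0.216 meas [-1.000e-01 -0.000e+00  2.159e+02] [-0.2  0.3  0.7]
23.45 0.214 meas [ -0.   -0.  213.9] [0.  0.4 0.6]
23.75 0.212 meas [-1.000e-01 -0.000e+00  2.119e+02] [-0.1 -0.   0.5]
24.05 0.21 meas [-1.000e-01 -0.000e+00  2.099e+02] [-0.  -0.1  0.5]
24.35 0.208 meas [-1.000e-01  0.000e+00  2.079e+02] [-0.  -0.2  0.3]
24.65 0.206 meas [-1.000e-01 -0.000e+00  2.059e+02] [0.1 0.1 0.6]
24.95 0.204 meas [-1.000e-01 -0.000e+00  2.039e+02] [0.3 0.1 0.6]
25.25 0.202 meas [ -0.   -0.  201.9] [-0.4 -0.   0.4]
25.55 0.2 meas [ -0.   -0.  199.9] [-0.1  0.1  0.1]
25.85 0.198 meas [ -0.   -0.  197.9] [0.  0.7 0.4]
26.15 0.196 meas [-1.000e-01 -0.000e+00  1.959e+02] [-0.1  0.4  0.2]
26.45 0.194 meas [-1.000e-01 -0.000e+00  1.939e+02] [-0.   0.4  0.5]
26.75 0.192 meas [-1.000e-01 -0.000e+00  1.919e+02] [0.1 0.4 0.4]
27.05 0.19 meas [ -0.   -0.  189.9] [-0.1  0.2  0.3]
```

```bash
sed -i 's/d\[2\]>2.5/d[2]>2.0/' desc.py; python3 desc.py .560 .1782 .190 .145 .001
```

```text
base [ 0.12 -0.   -4.33]
27.63 0.189 meas [ -0.  -0. 189.] [-0.1  0.3 -0.1]
27.93 0.188 meas [ -0.  -0. 188.] [-0.1  0.1 -0. ]
28.23 0.187 meas [ -0.  -0. 187.] [-0.3 -0.1 -0.1]
28.53 0.186 meas [  0.  -0. 186.] [-0.  -0.3 -0.3]
28.83 0.185 meas [ -0.  -0. 185.] [ 0.1 -0.   0.2]
29.13 0.184 meas [ -0.   -0.  183.9] [-0.2 -0.   0. ]
29.43 0.183 meas [ -0.  -0. 183.] [-0.2  0.3 -0.2]
29.73 0.182 meas [ -0.  -0. 182.] [-0.4  0.   0.2]
30.03 0.181 meas [ -0.    0.  180.9] [-0.2 -0.1 -0.2]
30.33 0.18 meas [ -0.  -0. 180.] [-0.  -0.1 -0.6]
30.63 0.179 meas [ -0.  -0. 179.] [-0.  -0.1 -0.4]
30.93 0.178 meas [ -0.   -0.  177.9] [-0.1 -0.1 -0.3]
31.23 0.177 meas [ -0.  -0. 177.] [-0.3 -0.2 -0.4]
31.53 0.176 meas [ -0.   -0.  175.9] [-0.1 -0.  -0.3]
31.83 0.175 meas [ -0.  -0. 175.] [-0.  -0.   0.1]
32.13 0.174 meas [ -0.   0. 174.] [-0.1  0.  -0. ]
32.43 0.173 meas [ -0.  -0. 173.] [-0.1  0.2 -0.4]
32.73 0.172 meas [ -0.   0. 172.] [-0.3 -0.4 -0.5]
33.03 0.171 meas [ -0.   0. 171.] [-0.3  0.  -0.3]
33.33 0.17 meas [ -0.  -0. 170.] [-0.1 -0.1 -0.5]
33.63 0.169 meas [ -0.  -0. 169.] [-0.1  0.2 -0.4]
33.93 0.168 meas [ -0.   0. 168.] [-0.1 -0.  -0.8]
34.23 0.167 meas [ -0.  -0. 167.] [-0.1  0.1 -0.4]
34.53 0.166 meas [ -0.  -0. 166.] [-0.1  0.2 -0.2]
34.83 0.165 meas [ -0.  -0. 165.] [-0.  -0.2 -0.2]
35.13 0.164 meas [2.000e-01 1.000e-01 1.642e+02] [-0.4 -0.2  2. ]
CONTACT
```

```bash
python3 desc.py .560 .1782 .164 .1636 .0004; python3 - <<'E'
from h import *
from rig import manip
for n in ("side","top"):
    c=manip.camera(n); np.savez(n+"7.npz",**c)
t=load("top",7);s=load("side",7)
overlay(t,[],(135,185,155,205),8,"a.png",2.2);overlay(s,[],(140,200,215,295),7,"b.png",2.0)
a=cv2.imread("a.png");b=cv2.imread("b.png");H=max(a.shape[0],b.shape[0]);z=np.zeros((H,a.shape[1]+b.shape[1],3),np.uint8);z[:a.shape[0],:a.shape[1]]=a;z[:b.shape[0],a.shape[1]:]=b
cv2.imwrite("pics/g3.png",z)
print(manip.get_time(),manip.get_contact_force(),manip.get_position())
E
```

```text
base [-0.16  0.08 -1.22]
35.72 0.1636 meas [3.000e-01 1.000e-01 1.642e+02] [-0.9 -0.   5.8]
CONTACT
35.8167 [-1.6043626  -0.19839506  4.99559777] [0.56029456 0.1783282  0.16414593]
```

View pics/g3.png

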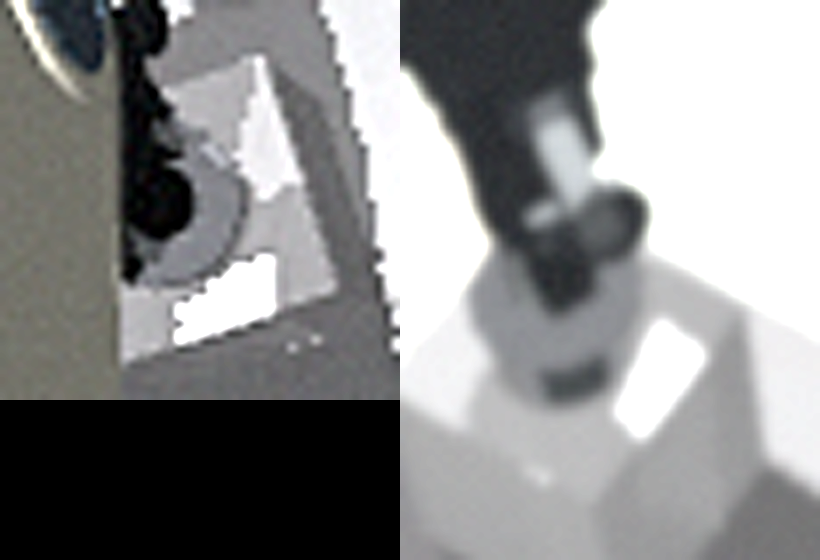

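The collar (side crop (555,325)) sits over the mouth with the cutting end in the hole. A further 0.4 mm down gave no motion and 6 N more upward force, so it is on the pad. I'll ease off, release, and retract.

```bash
python3 - <<'E'
from h import *
from rig import manip
manip.servo_line([.560,.1782,.1640],rate=.02); manip.hold(.1); print(manip.get_contact_force())
manip.command_gripper(.03); manip.command_gripper(.05)
manip.hold(.3); print(manip.get_time(),manip.get_width(),manip.get_contact_force())
manip.servo_line([.560,.1782,.30],rate=.12)
manip.move_to([.40,.0,.42],tool(ST,0,True,True))
manip.hold(.2); print(manip.get_time(),manip.get_contact_force())
for n in ("side","top"):
    c=manip.camera(n); np.savez(n+"8.npz",**c)
    cv2.imwrite(f"pics/{n}8.png",cv2.resize(c["image"][:,:,::-1],(800,600),interpolation=cv2.INTER_CUBIC))
E
```

```text
[-1.15317074  0.54281597  4.18565884]
37.0583 0.04985390087928825 [-0.56595919  0.36375701 -0.64767409]
39.5833 [-0.33127963 -0.31464348  0.63958658]
```

View pics/side8.png

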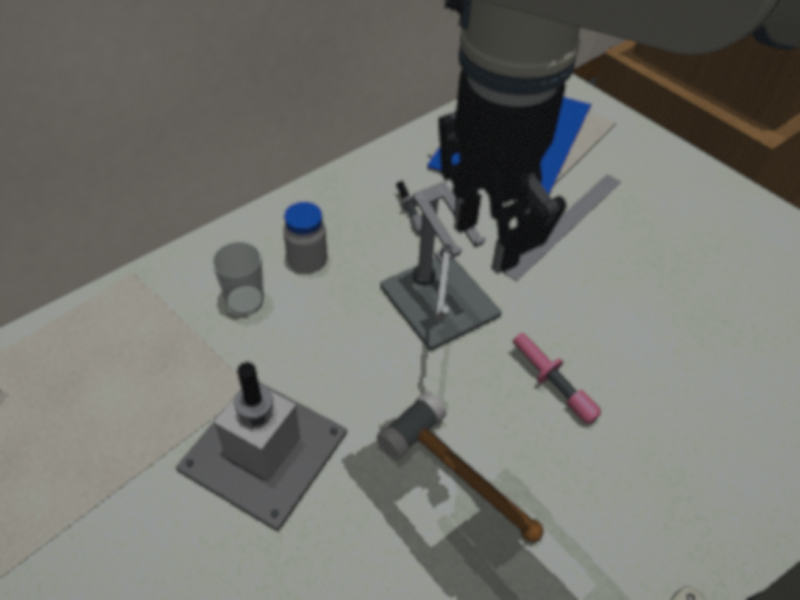

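View pics/top8.png

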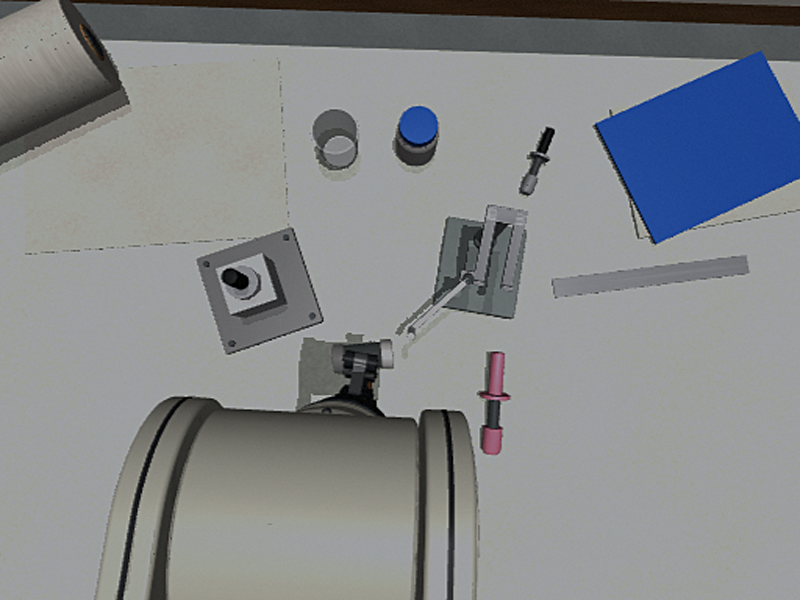

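The final views show:
- **Punch:** it stands in the guide hole, side (250,390) and top (240,280).
- **Keeper:** the bar is wide open, top (468,278) to (410,335).
- **Other objects:** the mallet, beaker and jar are at their original pixels.
- **Robot:** it is clear of everything.

I'm handing the job in.

```bash
python3 -c "
from rig import manip
print(manip.sign_off(),manip.get_time())"
```

```text
the job is handed in; nothing more can be done
the job is handed in; nothing more can be done
```

The punch is standing cutting end down in the guide block, released and resting on the pad. I handed the job in shortly after 39.6 s on the robot's clock.

- **Keeper:** I swung it to about 2.2 rad with the jaws loosely around the pin; forces stayed around 1 N.
- **Lifting off:** I gripped the black hanging punch, lifted it 20 mm along its axis, moved it 65 mm outwards, then up along its axis. It moved freely.
- **Lowering:** I took it down in 2 mm, then 1 mm steps with almost no sideways force. It touched the pad about 60 mm below the mouth. Another 0.4 mm gave no movement and about 6 N more upward force, so I eased off slightly and let go.

**Last checks:** in the final pictures the punch is in the hole, the keeper is wide open, and the mallet, beaker and jar have not visibly moved. The robot touches nothing, with a force reading within about 0.8 N of zero.

**Disagreement:** the two cameras differed by about 2–3 mm on the position of the hole. I aimed between them, about 1 mm further to the robot's left, and it went in without touching the sides. No check failed.

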